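# Load a power board into a board carrier and lock it

## Task

Load the power board (the one with the transformer) into the board carrier: first slide the carrier's lock grip fully back to its open end stop, then lay the board flat on the deck, parts up, and slide it under the fixed lip until it meets the stop, leaving the lock open meanwhile. Then slide the lock grip fully home to its other end stop, so that the lock's nose covers the board's free edge, and let go. Leave everything else on the bench where it is.

Things in the scene. Friction and masses are not known exactly. Their poses are not given: they have to be found in the camera images.
- carrier: Board carrier fixed to the bench, left or right: dark grey plate 230 (x) x 130 (y) x 10 mm; its top, the deck, at z = 10 mm. Origin: centre of the underside; x runs towards the end with the fixed aluminium lip, within 0.35 rad of world +y. Side rails along its length, 8 mm high above the deck, 108 mm apart inside (y = +-54 mm). The lock slide is at the -x end.
- lip (a point): Middle of the lip's open edge at its underside: carrier x = +88 mm, y = 0, z = 14.5 mm. The lip spans the carrier's width; its underside is 4.5 mm and its top 9 mm above the deck. Behind it the stop face is at x = +100 mm.
- board_home (a point): Point on the deck (carrier x = +50, y = 0, z = 10 mm) where the centre of the board's underside is when the board is against the stop; its axes are the carrier's.
- lock (a joint): Lock slide, m: 0 = fully home, 0.045 = fully open (end stops); grows towards carrier -x. Friction about 2.5 N; stays where left; starts at 0 to 0.018. Aluminium bar 104 mm wide, top 9 mm above the deck. Home, its nose (underside 4.5 mm above the deck) reaches carrier x = +10 mm and its thick body, which pushes a board lying short, x = -3 mm; open, -35 and -48 mm.
- lock_grip (a point): Centre of the top of the lock's grip: a black upright block 16 x 16 mm and 30 mm high on the slide, top at z = 49 mm, its foot (top of the bar) at z = 19 mm. It lies at carrier x = -40 mm when home, -85 mm when open, y = 0. Axes as the carrier's.
- board: Power board: olive, 100 x 100 x 2 mm, loose, 0.2 kg, flat, parts up, across from the carrier; its x within 0.5 rad of world +y. Origin: centre of its underside. Held by the dark transformer in its middle: core 36 (x) x 30 (y) mm, top 30 mm (coil 36 mm) above the underside. Capacitors 10 mm wide, 12 mm high at x = +-30, y = +-36 mm. Its x ends are bare for 12 mm: either goes under the lip.
- solder_spool: Bystander: grey spool 44 mm wide, 32 mm high, standing in the middle of the bench. Origin: centre of its underside.
- screwdriver: Bystander: screwdriver 170 mm long lying near the robot's base.
- flux_bottle: Bystander: small bottle, 34 mm wide, 75 mm high, in the middle beyond the spool. Origin: centre of its underside.
- switch_panel: Bystander: pale olive panel 90 x 70 mm full of small black switches, 15 mm high, lying at the far right.
Mind the look-alikes: they are no part of the job. What is shaped like the board but turquoise is not meant.

How it is judged:
On the way, in this order (a step that is already met when the one before it is completed fails the run):
1. the lock slide is at its open end stop (within 4 mm) (value of joint lock above 0.041 m), for 0.1 s.
2. with the lock still open (over 30 mm), the board lies flat on the deck under the lip, within 7 mm of the stop (x of board in the frame of carrier between 0.043 and 0.054 m and y of board in the frame of carrier between -0.008 and 0.008 m and z of board in the frame of carrier below 0.0125 m and angle between board's own z axis and vertical below 0.04 rad and value of joint lock above 0.03 m), for 0.2 s.
At the end, for the whole second after the job is handed in: The lock slide is home (within 3 mm of its end stop) and the board lies flat on the deck, within 5 mm of the stop and 8 mm of the carrier's middle line, square to it within 0.12 rad, at rest and released (value of joint lock below 0.003 m and x of board in the frame of carrier between 0.045 and 0.054 m and y of board in the frame of carrier between -0.008 and 0.008 m and z of board in the frame of carrier below 0.0125 m and angle between board's own z axis and vertical below 0.04 rad and angle between the x axis of board and the x axis of carrier, either way round below 0.12 rad and linear speed of board below 0.02 m/s and velocity of joint lock below 0.01 m/s); the robot touches nothing.
It fails at once if a bystander (spool, screwdriver, flux bottle or switch panel) is moved by more than 25 mm (distance of any of solder_spool, screwdriver, flux_bottle, switch_panel from where it was at the start of the episode above 0.025 m).
It also fails if it takes over 64 s, if anything falls off the work surface, if the arm or the gripper's body presses on something with over 40 N, if the wrist force passes 120 N, or if a joint passes its speed limit or range.

## Robot

A 6-joint arm with a two-finger parallel gripper is mounted at the origin on the work surface. World frame = base frame: x ahead of the robot, y to its left, z up, the work surface at z = 0. Lengths are in m, angles in rad, forces in N, time in s.
With the tool pointing down it reaches from about 0.4 to 0.825 m from the base axis. Payload 7 kg.
Tool frame: the origin (TCP) lies on the centre line of the jaws, within the pads' length; the fingertips stand 8 mm ahead of it and the grasp point (between the pads) lies 11 mm behind it; z points along the fingers, y is the line along which they close (so a half turn about z gives the same grasp; the last joint's range is limited). The gripper opens to 88 mm and grips with 3 to 60 N. Pads are 19 mm wide; open, the fingers measure 130 mm over their backs; the gripper's body (78 mm by 193 mm) begins 47 mm behind the grasp point.
Start: joints at [1.544, 0.359, 0.012, 0, -1.224, -0.288], TCP at [0.209, 0.642, 0.235] pointing down, gripper open.
Joint ranges: [-3.07, 3.07], [-1.43, 2.12], [-1.02, 1.25], [-3.03, 1.67], [-3.05, -0], [-3.03, 3.03]. Speed limits (rad/s): [2.39, 2.39, 3.01, 3.14, 3.14, 3.14].

## Interface

Orientations are given as a rotation vector (axis times angle).
In Python, from cell import arm gives the robot as it stands.
- The arm moves only by the tool jog_arm, never from a script. Its argument "moves" is a list that holds one entry, the list of rows, each a list of 6 numbers: the shift along the tool's x, y, z normalised to -1 to 1, where 1 is 25 mm, then the turn, a rotation vector about the tool's x, y, z normalised to -1 to 1, where 1 is 1.5 rad. A call has exactly 5 rows; each row shifts and turns the commanded pose from where the row before left it, along the tool's axes as they then stand; what a row does not reach is not made up. A row lasts 1/12 s, in which the tool goes at most 41.7 mm and 7.16 degrees, less where a joint would pass 70% of its speed; a pose out of reach is approached as far as the arm can. A call with a number of a shift or a turn outside -1 to 1 is refused whole. A call with a gripper value outside its range is refused whole. "grip" is the opening, from 0 (shut) to 1 (fully open), set as the call begins (left out, the last holds). The fingers move at their own pace and stop on an object; "squeeze" is the grip in N (left out, the last holds). Time passes only in rows, so rows that do not move let the fingers close, or fill a call up. It gives the time, the measured TCP pose, the force, the opening and the grip force at its end, in the units of the state.
- arm.get_obs(): the state, without advancing time (a new reading comes with each control period).
- arm.read_camera(name): name is "scene" or "top"; returns a dict with "color" (480x640x3 uint8, red, green, blue), "K" (3x3 intrinsics, pixels), "camera_from_world" (4x4, takes a point from world to camera coordinates). Camera axes: x right, y down, z forward; pixel columns grow to the right and rows downward; lengths in m; the calibration is good to about 2 mm. A picture is of the moment at which its call begins. There is no depth.
- arm.job_done(): hands the job in; it is judged then, once.
The state is a dict: "clock": time; "joint_pos": joint angles; "dq": joint speeds; "effort": joint torques, N m; "tcp_pos": TCP position; "tool_rot": TCP orientation; "contact_force": force on the tool from outside, world axes, zero at the start; "torque": the same for the moment, N m; "width": opening from 0.0 (shut) to 1.0 (fully open); "gripper_force": force on a finger pad.
Only numpy, scipy, OpenCV 4.12 (cv2) and the standard library are available. Lean on these libraries where they do the work, as an engineer would, in place of code of your own. Each camera call takes 0.05 s, during which the arm holds its last target. There are 200 camera calls.

## Working session

There is one attempt and no reset: what is moved stays moved. The work goes in short steps, Python scripts to look and compute and a tool call to move; the robot and the scene stay as the last step left them, time stands still between calls to the robot, and variables do not carry over. Pictures are saved under pics/ and viewed, at most 10 in all, crops included, and the job is handed in when it is done.

Besides the shell and the picture viewer there is one more tool, called by a JSON object that holds its "op" and its "data", one argument or row to a line. jog_arm: Moves the arm, as the interface text tells. Scaled input: -1 to 1 covers 25 mm each way for a shift and 1.5 rad each way for a turn. Its arguments: {"type":"object","properties":{"moves":{"type":"array","items":{"type":"array","items":{"type":"array","items":{"type":"number","minimum":-1,"maximum":1}}}},"grip":{"type":"number"},"squeeze":{"type":"number"}},"required":["moves"]}

```bash
mkdir -p pics; ls
python3 - <<'E'
from cell import arm
import cv2,numpy as np
for n in("scene","top"):
    d=arm.read_camera(n); cv2.imwrite(f"pics/{n}0.png",d["color"][:,:,::-1]); np.savez(f"pics/{n}0.npz",**d)
    print(n,d["K"].round(1).tolist(),d["camera_from_world"].round(4).tolist())
o=arm.get_obs(); print({k:np.round(v,3).tolist() for k,v in o.items()})
E
```

```text
pics
scene [[463.0, 0.0, 321.5], [0.0, 463.0, 244.4], [0.0, 0.0, 1.0]] [[0.4161, 0.9093, -0.0058, -0.1441], [0.7086, -0.3282, -0.6247, -0.301], [-0.5699, 0.2558, -0.7809, 1.4028], [0.0, 0.0, 0.0, 1.0]]
top [[457.4, 0.0, 314.3], [0.0, 457.4, 240.0], [0.0, 0.0, 1.0]] [[0.0285, -0.9995, 0.0157, -0.0613], [-0.9955, -0.0298, -0.0901, 0.4303], [0.0905, -0.0131, -0.9958, 1.1403], [0.0, 0.0, 0.0, 1.0]]
{'clock': 0.1, 'joint_pos': [1.544, 0.359, 0.011, -0.0, -1.224, -0.288], 'dq': [0.001, -0.001, 0.001, 0.003, 0.001, 0.0], 'effort': [-0.001, -58.416, 29.375, 7.016, 0.01, -0.0], 'tcp_pos': [0.209, 0.641, 0.234], 'tool_rot': [3.101, -0.492, -0.0], 'contact_force': [0.088, 0.457, -0.281], 'torque': [-0.015, -0.028, 0.052], 'gripper_force': 0.0, 'width': 1.0}
```

View pics/scene0.png

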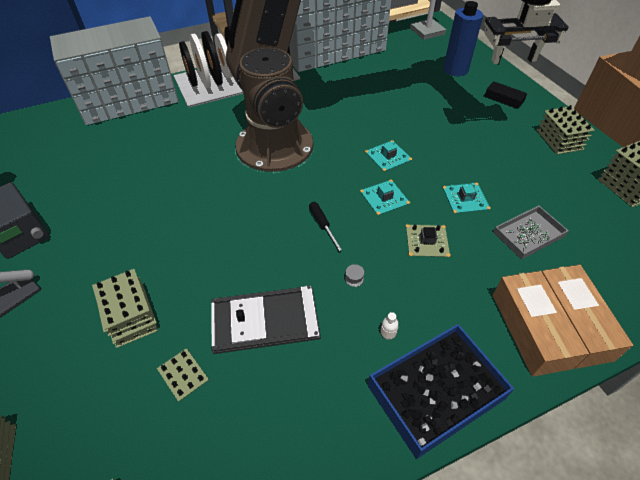

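View pics/top0.png

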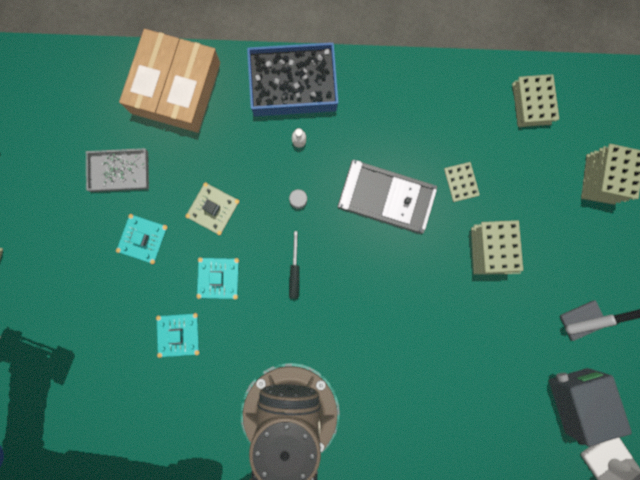

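Candidates (top view): olive board with dark transformer (212,208), which is scene (428,238); turquoise look-alikes (142,238), (218,278) and (178,336); switch panel (462,181). Only the first is olive with a transformer. The carrier is at top (388,195), with its lip at the left (+y) and its grip at (407,202). I'll confirm this in an enlarged crop.

Run:
```python
import cv2,numpy as np
t=cv2.imread("pics/top0.png"); s=cv2.imread("pics/scene0.png")
def c(im,x,y,w,h): return cv2.resize(im[y:y+h,x:x+w],(400,300),interpolation=cv2.INTER_CUBIC)
# scales: top board 80x60 x5 ; scene board 80x60 x5 ; carriers 120x90 x3.33
o=np.vstack([np.hstack([c(t,172,178,80,60),c(s,388,208,80,60)]),np.hstack([c(t,328,150,120,90),c(s,205,275,120,90)])])
cv2.imwrite("pics/crop1.png",o)
```

```text
(no output)
```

View pics/crop1.png

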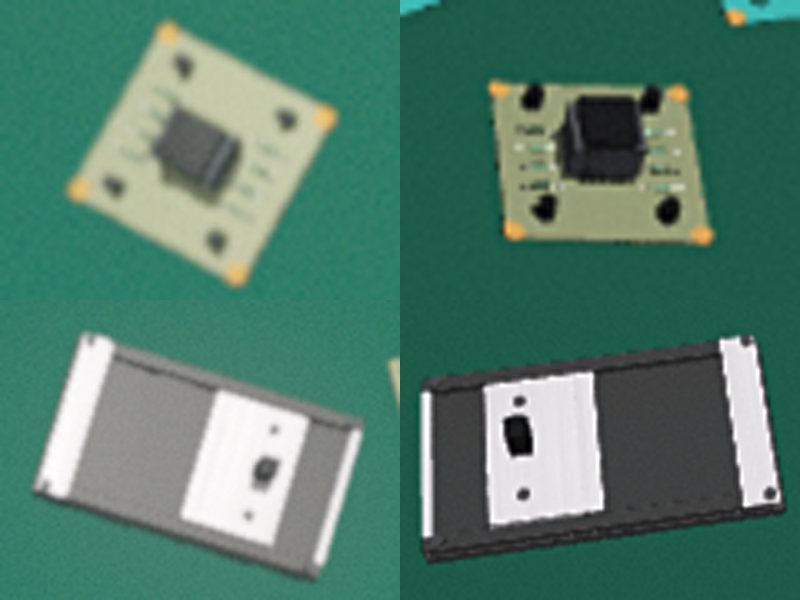

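The crop confirms it: olive board with a dark transformer (crop corners (168,30), (328,117), (78,188), (237,275)). The carrier's lip is on the left in the top view and the black grip is at about top (407,202). Next I'll triangulate the corners.

```bash
cat > h.py <<'E'
import cv2,numpy as np
from scipy.optimize import least_squares
def load(t="0"): return {n:dict(np.load(f"pics/{n}{t}.npz")) for n in("scene","top")}
def grab(t):
    from cell import arm
    r={}
    for n in("scene","top"):
        r[n]=arm.read_camera(n); np.savez(f"pics/{n}{t}.npz",**r[n]); cv2.imwrite(f"pics/{n}{t}.png",r[n]["color"][:,:,::-1])
    return r
def P(d): return d["K"]@d["camera_from_world"][:3]
def proj(d,X):
    q=np.c_[np.atleast_2d(X),np.ones(len(np.atleast_2d(X)))]@P(d).T; return q[:,:2]/q[:,2:]
def onz(d,uv,z):  # pixel to world at height z
    M=P(d); H=np.c_[M[:,0],M[:,1],M[:,2]*z+M[:,3]]
    q=np.c_[uv,np.ones(len(uv))]@np.linalg.inv(H).T; return q[:,:2]/q[:,2:]
def tri(r,us,ut):
    X=cv2.triangulatePoints(P(r["scene"]),P(r["top"]),np.float64(us).T,np.float64(ut).T); return (X[:3]/X[3]).T
def blob(d,box,fn,seed,S=8,n=4):
    """box x,y,w,h; fn(image float)->mask; the blob nearest seed; returns n-gon corners px"""
    x,y,w,h=box; im=cv2.resize(d["color"][y:y+h,x:x+w],None,fx=S,fy=S,interpolation=cv2.INTER_CUBIC).astype(float)
    m=fn(im).astype(np.uint8); m=cv2.morphologyEx(m,cv2.MORPH_OPEN,np.ones((5,5)))
    cs=[c for c in cv2.findContours(m,cv2.RETR_EXTERNAL,cv2.CHAIN_APPROX_NONE)[0] if cv2.contourArea(c)>S*S*6]
    s=((np.array(seed)-[x,y]+.5)*S).tolist(); c=max(cs,key=lambda c:cv2.pointPolygonTest(c,s,True))
    back=lambda p:(np.float64(p).reshape(-1,2)+.5)/S-.5+[x,y]
    mo=cv2.moments(c); return back(cv2.approxPolyN(cv2.convexHull(c),n)),back([mo["m10"]/mo["m00"],mo["m01"]/mo["m00"]])[0]
nongreen=lambda im:im[...,0]>0.7*im[...,1]
white=lambda im:im.min(-1)>165
def match(r,us,ut,z):
    a=onz(r["scene"],us,z);b=onz(r["top"],ut,z)
    i=[int(np.argmin(np.linalg.norm(a-p,axis=1))) for p in b]; return us[i],ut
E
python3 - <<'E'
from h import *
r=load(); np.set_printoptions(precision=4,suppress=True)
def do(name,bs,ss,bt,st,f,z):
    us,_=blob(r["scene"],bs,f,ss); ut,_=blob(r["top"],bt,f,st); us,ut=match(r,us,ut,z)
    X=tri(r,us,ut); print(name,"\n",X,"\nsides",np.linalg.norm(X-np.roll(X,1,0),axis=1),"centre",X.mean(0)); 
    print(" top@z",onz(r["top"],ut,z).mean(0),"scene@z",onz(r["scene"],us,z).mean(0)); return X
do("board",(396,215,66,45),(412,250),(180,175,65,62),(200,225),nongreen,.002)
do("lip",(205,275,120,90),(310,310),(328,150,120,90),(350,180),white,.019)
do("bar",(205,275,120,90),(260,310),(328,150,120,90),(395,195),white,.019)
dark=lambda im:im.max(-1)<90
for n,b,s in(("scene",(225,300,30,30),(240,315)),("top",(395,190,25,25),(407,202))):
    c,m=blob(r[n],b,dark,s); print(n,"grip",c.tolist(),m,onz(r[n],c,.049).tolist())
E
```

```text
board 
 [[ 0.5332  0.1465  0.0009]
 [ 0.437   0.1955 -0.0012]
 [ 0.4843  0.29   -0.0003]
 [ 0.5802  0.2417  0.0003]] 
sides [0.1062 0.108  0.1056 0.1074] centre [ 0.5087  0.2184 -0.0001]
 top@z [0.5082 0.2175] scene@z [0.5101 0.2176]
lip 
 [[ 0.6411 -0.1681  0.0218]
 [ 0.5127 -0.1318  0.0141]
 [ 0.5228 -0.1069  0.0173]
 [ 0.6439 -0.1416  0.0122]] 
sides [0.0283 0.1336 0.027  0.1261] centre [ 0.5801 -0.1371  0.0163]
 top@z [ 0.5795 -0.1372] scene@z [ 0.5817 -0.1374]
bar 
 [[ 0.584  -0.3194  0.0184]
 [ 0.4809 -0.2897  0.0164]
 [ 0.5016 -0.2172  0.0146]
 [ 0.6046 -0.2468  0.0176]] 
sides [0.0754 0.1073 0.0755 0.1073] centre [ 0.5428 -0.2683  0.0168]
 top@z [ 0.5424 -0.268 ] scene@z [ 0.5443 -0.2684]
scene grip [[245.4375, 320.5625], [237.6875, 321.3125], [234.6875, 310.4375], [242.3125, 308.5625]] [240.0192 315.212 ] [[0.5657919176548988, -0.2756891498366754], [0.5606724743910464, -0.2910282118110182], [0.5329211670710731, -0.2886329422006681], [0.5353458123014471, -0.2723912495242949]]
top grip [[409.4375, 201.6875], [407.4375, 203.8125], [404.5625, 203.1875], [404.5625, 198.3125]] [406.3479 201.879 ] [[0.5326007621395569, -0.28342709364726903], [0.5270717483578812, -0.2784676776254446], [0.5284265444849301, -0.2712481385831213], [0.5407596010061918, -0.27111680327980764]]
```

```bash
cat >> h.py <<'E'
from scipy.optimize import minimize
def sil(d,box,seed,f=nongreen,S=4):
    x,y,w,h=box; im=cv2.resize(d["color"][y:y+h,x:x+w],None,fx=S,fy=S,interpolation=cv2.INTER_CUBIC).astype(float)
    m=f(im).astype(np.uint8); n,l=cv2.connectedComponents(m); c=((np.array(seed)-[x,y])*S).astype(int)
    k=(l==l[c[1],c[0]]).astype(np.uint8); cs=cv2.findContours(k,0,1)[0]; o=np.zeros_like(m)
    cv2.fillPoly(o,[cv2.convexHull(max(cs,key=cv2.contourArea))],1); return o
def fit(r,views,pts,p0,S=4):
    """views {name:(box,seed)}; pts Nx3 model hull; fit x,y,yaw by IoU of convex silhouettes"""
    ms={n:sil(r[n],*v) for n,v in views.items()}
    def cost(p):
        c,s=np.cos(p[2]),np.sin(p[2]); W=pts@np.array([[c,s,0],[-s,c,0],[0,0,1]])+[p[0],p[1],0]; t=0
        for n,(b,_) in views.items():
            u=(proj(r[n],W)-b[:2]+.5)*S-.5; o=np.zeros_like(ms[n])
            cv2.fillPoly(o,[cv2.convexHull(np.round(u*16).astype(np.int32))],1,cv2.LINE_8,4); t-=(o&ms[n]).sum()/(o|ms[n]).sum()
        return t/len(views)
    q=minimize(cost,p0,method="Nelder-Mead",options=dict(initial_simplex=np.array(p0)+np.r_[[[0,0,0]],np.diag([.006,.006,.06])],xatol=1e-5,fatol=1e-6)); return q.x,-q.fun
def boxpts(a,b,z0,z1): return np.array([[sx*a/2,sy*b/2,z] for sx in(-1,1) for sy in(-1,1) for z in(z0,z1)])
E
python3 - <<'E'
from h import *
r=load(); np.set_printoptions(precision=4,suppress=True)
V={"scene":((396,215,66,45),(412,250)),"top":((180,175,65,62),(200,225))}
C={"scene":((200,275,130,90),(290,310)),"top":((328,150,115,90),(375,185))}
tight=lambda im:im[...,0]>0.85*im[...,1]
for nm,VV,pts,p0 in(("board",V,boxpts(.1,.1,0,.002),(.509,.218,1.107)),("carrier",C,np.r_[boxpts(.23,.13,0,.018)],(.5531,-.2332,1.292))):
    for k in(list(VV),["scene"],["top"]): print(nm,k,*fit(r,{n:VV[n] for n in k},pts,p0))
    print(" tight",*fit(r,{n:(*VV[n],) for n in VV},pts,p0)) if 0 else None
E
```

```text
board ['scene', 'top'] [0.5094 0.2184 1.1105] 0.9059080867209404
board ['scene'] [0.5086 0.2186 1.1307] 0.931782732360767
board ['top'] [0.5105 0.2204 1.1118] 0.8791538600614717
carrier ['scene', 'top'] [ 0.5523 -0.2334  1.2861] 0.977981096944726
carrier ['scene'] [ 0.5527 -0.2333  1.2983] 0.9853533388709559
carrier ['top'] [ 0.5526 -0.2334  1.2888] 0.9703425449196176
```

The two views agree: carrier at (0.5525, -0.2333), yaw 1.290, with the lock about 10 mm open; board at (0.509, 0.218), yaw 1.108. Measured heights are about 0–2 mm for the board and 17 mm (19 stated) for the bar and lip.

The plan is to turn the tool so its x is carrier -x and its y is carrier +y, which makes shifts read in carrier axes. Then I'll arc over to the lock grip.

{"op": "jog_arm", "data": {
  "moves": [
    [[0,0,0,0,0,0.0683],[0,0,0,0,0,0.0683],[0,0,0,0,0,0.0683],[0,0,0,0,0,0.0683],[0,0,0,0,0,0.0683]]
  ]
}}

```text
clock: 0.52
tcp_pos: [0.2089, 0.6415, 0.234]
tool_rot: [2.873, -1.269, 0.0]
contact_force: [0.2, 0.7, 0.3]
width: 1.0
gripper_force: 0.0
```

{"op": "jog_arm", "data": {
  "moves": [
    [[0,0,0,0,0,0.0683],[0,0,0,0,0,0.0683],[0,0,0,0,0,0.0683],[0,0,0,0,0,0.0683],[0,0,0,0,0,0.0683]]
  ]
}}

```text
clock: 0.93
tcp_pos: [0.2089, 0.6415, 0.234]
tool_rot: [2.457, -1.956, 0.001]
contact_force: [0.2, -0.3, 0.1]
width: 0.998
gripper_force: 0.0
```

{"op": "jog_arm", "data": {
  "moves": [
    [[0,0,0,0,0,0.0683],[0,0,0,0,0,0.0683],[0,0,0,0,0,0.0683],[0,0,0,0,0,0.0683],[0,0,0,0,0,0.0683]]
  ]
}}

```text
clock: 1.35
tcp_pos: [0.2089, 0.6415, 0.234]
tool_rot: [1.882, -2.515, 0.001]
contact_force: [-0.7, 1.0, 0.6]
width: 0.999
gripper_force: 0.0
```

{"op": "jog_arm", "data": {
  "moves": [
    [[0.58,-1,0,0,0,0],[0.58,-1,0,0,0,0],[0.58,-1,0,0,0,0],[0.58,-1,0,0,0,0],[0.58,-1,0,0,0,0]]
  ]
}}

```text
clock: 1.77
tcp_pos: [0.3096, 0.5363, 0.2341]
tool_rot: [1.889, -2.51, 0.001]
contact_force: [-0.0, 0.6, -0.2]
width: 1.001
gripper_force: 0.0
```

```bash
cat > st.py <<'E'
import sys
from h import *
from cell import arm
from scipy.spatial.transform import Rotation as R
FR={"c":(.5525,-.2333,1.290),"b":(.509,.218,1.108)}
def st(f="c"):
    x,y,a=FR[f]; o=arm.get_obs(); M=R.from_rotvec(o["tool_rot"]).as_matrix(); p=o["tcp_pos"]; c,s=np.cos(a),np.sin(a)
    d=np.array(p[:2])-[x,y]; yw=np.arctan2(M[1,0],M[0,0])-a+np.pi
    print(f,"TCP",np.round([d@[c,s],d@[-s,c],p[2]],4),"yaw err",round((yw+np.pi)%(2*np.pi)-np.pi,4),"tilt",np.round(M[:2,2],4),"F",np.round(o["contact_force"],1),"w",round(o["width"]*88,1),round(o["gripper_force"],1),"t",round(o["clock"],2),"q",np.round(o["joint_pos"],2))
if __name__=="__main__": st(*sys.argv[1:])
E
python3 st.py
```

```text
c TCP [0.6721 0.4467 0.2341] yaw err 0.0004 tilt [-0.0003 -0.0007] F [-0.   0.6 -0.2] w 88.0 0.0 t 1.77 q [ 1.36  0.27 -0.12 -0.   -1.19 -1.64]
```

{"op": "jog_arm", "data": {
  "moves": [
    [[0.58,-1,0,0,0,0],[0.58,-1,0,0,0,0],[0.58,-1,0,0,0,0],[0.58,-1,0,0,0,0],[0.58,-1,0,0,0,0]]
  ]
}}

```text
clock: 2.18
tcp_pos: [0.4097, 0.4319, 0.2343]
tool_rot: [1.889, -2.51, 0.0]
contact_force: [0.1, 0.4, 0.2]
width: 1.004
gripper_force: 0.0
```

{"op": "jog_arm", "data": {
  "moves": [
    [[0.58,-1,0,0,0,0],[0.58,-1,0,0,0,0],[0.58,-1,0,0,0,0],[0.58,-1,0,0,0,0],[0.58,-1,0,0,0,0]]
  ]
}}

```text
clock: 2.6
tcp_pos: [0.5097, 0.3276, 0.2343]
tool_rot: [1.889, -2.51, -0.0]
contact_force: [1.4, 0.1, 0.1]
width: 0.997
gripper_force: 0.0
```

{"op": "jog_arm", "data": {
  "moves": [
    [[1,-0.66,0,0,0,0],[1,-0.66,0,0,0,0],[1,-0.66,0,0,0,0],[1,-0.66,0,0,0,0],[1,-0.66,0,0,0,0]]
  ]
}}

```text
clock: 3.02
tcp_pos: [0.5537, 0.1844, 0.2342]
tool_rot: [1.888, -2.51, -0.0]
contact_force: [-0.2, 0.3, 0.1]
width: 1.001
gripper_force: 0.0
```

{"op": "jog_arm", "data": {
  "moves": [
    [[1,-0.66,0,0,0,0],[1,-0.66,0,0,0,0],[1,-0.66,0,0,0,0],[1,-0.66,0,0,0,0],[1,-0.66,0,0,0,0]]
  ]
}}

```text
clock: 3.43
tcp_pos: [0.5983, 0.0415, 0.2343]
tool_rot: [1.889, -2.51, -0.0]
contact_force: [-0.4, -0.3, 0.7]
width: 1.0
gripper_force: 0.0
```

{"op": "jog_arm", "data": {
  "moves": [
    [[1,-0.66,0,0,0,0],[1,-0.66,0,0,0,0],[1,0,0,0,0,0],[1,0,0,0,0,0],[1,0,0,0,0,0]]
  ]
}}

```text
clock: 3.85
tcp_pos: [0.5948, -0.0876, 0.2338]
tool_rot: [1.888, -2.51, -0.001]
contact_force: [0.4, -0.5, -0.8]
width: 0.999
gripper_force: 0.0
```

{"op": "jog_arm", "data": {
  "moves": [
    [[1,0,0,0,0,0],[1,0,0,0,0,0],[1,0,0,0,0,0],[1,0,0,0,0,0],[1,0,0,0,0,0]]
  ]
}}

```text
clock: 4.27
tcp_pos: [0.5601, -0.2074, 0.2342]
tool_rot: [1.889, -2.51, -0.001]
contact_force: [0.2, 0.5, -0.1]
width: 0.999
gripper_force: 0.0
```

{"op": "jog_arm", "data": {
  "moves": [
    [[1,0,0.8,0,0,0],[1,0,0.8,0,0,0],[0,0,0.8,0,0,0],[0,0,0.8,0,0,0],[0,0,0,0,0,0]]
  ]
}}

```text
clock: 4.68
tcp_pos: [0.544, -0.2542, 0.1501]
tool_rot: [1.884, -2.509, -0.009]
contact_force: [-0.9, 0.8, -0.5]
width: 1.002
gripper_force: 0.0
```

```bash
python3 st.py
python3 - <<'E'
from h import *
r=grab("1")
o=np.hstack([cv2.resize(r[n]["color"][y:y+90,x:x+120,::-1],(400,300),interpolation=3) for n,x,y in(("top",335,150),("scene",195,260))])
cv2.imwrite("pics/crop2.png",o)
E
```

```text
c TCP [-0.0224  0.0024  0.1501] yaw err -0.002 tilt [-0.0069  0.0022] F [-0.9  0.8 -0.5] w 88.2 0.0 t 4.68 q [-0.11  0.31 -0.27 -0.   -1.   -0.17]
```

View pics/crop2.png

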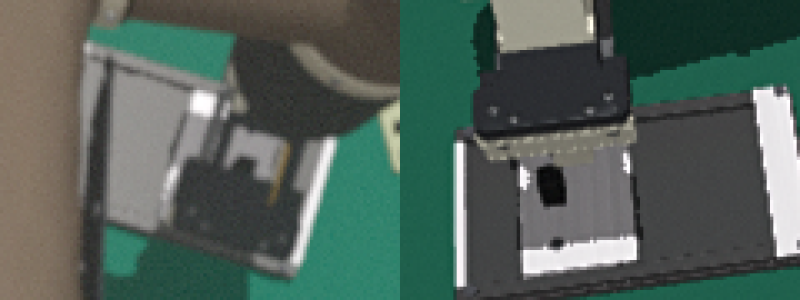

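The crop shows the hand over the bar, with the grip visible in the scene half at crop (552,185), short of being straddled. I'll settle the arm and refine the grip position from the first pictures.

{"op": "jog_arm", "data": {
  "moves": [
    [[0,0,0,0,0,0],[0,0,0,0,0,0],[0,0,0,0,0,0],[0,0,0,0,0,0],[0,0,0,0,0,0]]
  ]
}}

```text
clock: 5.2
tcp_pos: [0.5473, -0.2543, 0.1552]
tool_rot: [-1.889, 2.509, -0.001]
contact_force: [-0.1, 0.2, 0.2]
width: 1.004
gripper_force: 0.0
```

```bash
python3 st.py
python3 - <<'E'
from h import *
r=load(); p=(.5525,-.2333,1.29); c,s=np.cos(p[2]),np.sin(p[2])
dark=lambda im:im.max(-1)<90
for n,b,sd in(("scene",(225,300,30,30),(240,315)),("top",(395,190,25,25),(407,202))):
    hull,m=blob(r[n],b,dark,sd)
    def res(v):
        W=(boxpts(.016,.016,.019,.049)+[v[0],v[1],0])@np.array([[c,s,0],[-s,c,0],[0,0,1]])+[p[0],p[1],0]
        h=cv2.convexHull(proj(r[n],W).astype(np.float32)); M=cv2.moments(h); return np.array([M["m10"]/M["m00"],M["m01"]/M["m00"]])-m
    print(n,least_squares(res,[-.05,0],x_scale=.01,diff_step=1e-2).x)
E
```

```text
c TCP [-0.0216 -0.0008  0.1552] yaw err 0.0004 tilt [ 0.0011 -0.0002] F [-0.1  0.2  0.2] w 88.4 0.0 t 5.2 q [-0.11  0.3  -0.26  0.   -1.01 -0.17]
scene [-0.04947971 -0.00104691]
top [-0.04865438  0.00470892]
```

{"op": "jog_arm", "data": {
  "moves": [
    [[0.55,0,0,0,0,0],[0.55,0,0,0,0,0],[0,0,0.6,0,0,0],[0,0,0.6,0,0,0],[0,0,0.6,0,0,0]]
  ]
}}

```text
clock: 5.62
tcp_pos: [0.539, -0.2822, 0.1093]
tool_rot: [-1.887, 2.511, -0.001]
contact_force: [0.2, 1.0, 0.5]
width: 1.001
gripper_force: 0.0
```

{"op": "jog_arm", "data": {
  "moves": [
    [[0,0,0.6,0,0,0],[0,0,0.6,0,0,0],[0,0,0.6,0,0,0],[0,0,0.6,0,0,0],[0,0,0,0,0,0]]
  ]
}}

```text
clock: 6.03
tcp_pos: [0.537, -0.2814, 0.0466]
tool_rot: [1.885, -2.509, -0.006]
contact_force: [-0.2, -0.6, -0.8]
width: 0.999
gripper_force: 0.0
```

```bash
python3 st.py
```

```text
c TCP [-0.0505  0.0016  0.0466] yaw err -0.0014 tilt [-0.0047  0.0013] F [-0.2 -0.6 -0.8] w 87.9 0.0 t 6.03 q [-0.16  0.43 -0.36 -0.   -0.79 -0.12]
```

{"op": "jog_arm", "data": {
  "moves": [
    [[0,0,0.36,0,0,0],[0,0,0.34,0,0,0],[0,0,0,0,0,0],[0,0,0,0,0,0],[0,0,0,0,0,0]]
  ]
}}

```text
clock: 6.45
tcp_pos: [0.5397, -0.281, 0.0326]
tool_rot: [-1.889, 2.51, -0.001]
contact_force: [0.4, -0.1, 0.1]
width: 1.002
gripper_force: 0.0
```

{"op": "jog_arm", "data": {
  "moves": [
    [[0,0,0,0,0,0],[0,0,0,0,0,0],[0,0,0,0,0,0],[0,0,0,0,0,0],[0,0,0,0,0,0]]
  ],
  "grip": 0,
  "squeeze": 30
}}

```text
clock: 6.87
tcp_pos: [0.5394, -0.2808, 0.0323]
tool_rot: [-1.889, 2.51, -0.0]
contact_force: [-0.1, -0.2, 0.1]
width: 0.685
gripper_force: 0.0
```

{"op": "jog_arm", "data": {
  "moves": [
    [[0,0,0,0,0,0],[0,0,0,0,0,0],[0,0,0,0,0,0],[0,0,0,0,0,0],[0,0,0,0,0,0]]
  ]
}}

```text
clock: 7.28
tcp_pos: [0.5393, -0.2808, 0.0321]
tool_rot: [-1.889, 2.51, -0.0]
contact_force: [-0.2, -1.0, 0.0]
width: 0.301
gripper_force: 0.0
```

```bash
python3 st.py
```

```text
c TCP [-0.0493 -0.0005  0.0321] yaw err 0.0 tilt [0. 0.] F [-0.2 -1.   0. ] w 26.5 0.0 t 7.28 q [-0.16  0.45 -0.37 -0.   -0.75 -0.12]
```

{"op": "jog_arm", "data": {
  "moves": [
    [[0,0,0,0,0,0],[0,0,0,0,0,0],[0,0,0,0,0,0],[0.2,0,0,0,0,0],[0.2,0,0,0,0,0]]
  ]
}}

```text
clock: 7.7
tcp_pos: [0.5378, -0.2902, 0.0322]
tool_rot: [-1.889, 2.508, -0.002]
contact_force: [4.7, 1.3, -3.5]
width: 0.179
gripper_force: 30.0
```

{"op": "jog_arm", "data": {
  "moves": [
    [[0.2,0,0,0,0,0],[0.2,0,0,0,0,0],[0.2,0,0,0,0,0],[0.2,0,0,0,0,0],[0.1,0,0,0,0,0]]
  ]
}}

```text
clock: 8.12
tcp_pos: [0.5315, -0.3123, 0.0322]
tool_rot: [-1.888, 2.509, -0.002]
contact_force: [4.6, 1.1, -2.9]
width: 0.185
gripper_force: 30.0
```

```bash
python3 st.py
```

```text
c TCP [-0.0817 -0.0017  0.0322] yaw err 0.0002 tilt [ 0.0021 -0.0002] F [ 4.6  1.1 -2.9] w 16.3 30.0 t 8.12 q [-0.22  0.46 -0.35 -0.   -0.76 -0.07]
```

{"op": "jog_arm", "data": {
  "moves": [
    [[0.06,0,0,0,0,0],[0.06,0,0,0,0,0],[0.06,0,0,0,0,0],[0,0,0,0,0,0],[0,0,0,0,0,0]]
  ]
}}

```text
clock: 8.53
tcp_pos: [0.5307, -0.315, 0.0322]
tool_rot: [-1.888, 2.508, -0.001]
contact_force: [6.3, 7.9, -2.4]
width: 0.178
gripper_force: 30.0
```

{"op": "jog_arm", "data": {
  "moves": [
    [[0.06,0,0,0,0,0],[0.06,0,0,0,0,0],[0,0,0,0,0,0],[0,0,0,0,0,0],[0,0,0,0,0,0]]
  ]
}}

```text
clock: 8.95
tcp_pos: [0.5307, -0.3153, 0.0321]
tool_rot: [-1.887, 2.506, 0.001]
contact_force: [9.4, 23.9, 1.1]
width: 0.182
gripper_force: 30.0
```

```bash
python3 st.py
```

```text
c TCP [-0.0849 -0.0018  0.0321] yaw err 0.0008 tilt [0.0036 0.0034] F [ 9.4 23.9  1.1] w 16.0 30.0 t 8.95 q [-0.22  0.46 -0.35 -0.01 -0.76 -0.05]
```

End stop reached: the force rose to 25 N with the TCP at carrier x = -84.9 mm, matching the expected -85. I'll relax, release, lift, and go to the board.

{"op": "jog_arm", "data": {
  "moves": [
    [[-0.06,0,0,0,0,0],[-0.06,0,0,0,0,0],[0,0,0,0,0,0],[0,0,0,0,0,0],[0,0,0,0,0,0]]
  ]
}}

```text
clock: 9.37
tcp_pos: [0.5307, -0.315, 0.0322]
tool_rot: [-1.888, 2.508, -0.001]
contact_force: [7.0, 8.5, -1.9]
width: 0.181
gripper_force: 30.0
```

{"op": "jog_arm", "data": {
  "moves": [
    [[0,0,0,0,0,0],[0,0,0,0,0,0],[0,0,0,0,0,0],[0,0,0,0,0,0],[0,0,0,0,0,0]]
  ],
  "grip": 1
}}

```text
clock: 9.78
tcp_pos: [0.5286, -0.3165, 0.032]
tool_rot: [1.888, -2.51, -0.001]
contact_force: [0.5, -0.0, -0.5]
width: 0.5
gripper_force: 0.0
```

{"op": "jog_arm", "data": {
  "moves": [
    [[0,0,-0.6,0,0,0],[0,0,-0.6,0,0,0],[0,0,-0.6,0,0,0],[0,0,-0.6,0,0,0],[0,0,-0.6,0,0,0]]
  ]
}}

```text
clock: 10.2
tcp_pos: [0.5287, -0.3165, 0.1077]
tool_rot: [1.888, -2.51, -0.0]
contact_force: [0.6, -0.5, -0.1]
width: 0.878
gripper_force: 0.0
```

{"op": "jog_arm", "data": {
  "moves": [
    [[0,0,-0.6,0,0,0],[0,0,-0.6,0,0,0],[0,0,-0.6,0,0,0],[0,0,-0.6,0,0,0],[0,0,0,0,0,0]]
  ]
}}

```text
clock: 10.62
tcp_pos: [0.5303, -0.3173, 0.1704]
tool_rot: [-1.888, 2.508, -0.007]
contact_force: [0.4, -0.4, 0.7]
width: 0.999
gripper_force: 0.0
```

```bash
python3 st.py; python3 st.py b
```

```text
c TCP [-0.0868 -0.002   0.1704] yaw err 0.0003 tilt [ 0.0043 -0.002 ] F [ 0.4 -0.4  0.7] w 87.9 0.0 t 10.62 q [-0.22  0.31 -0.21  0.   -1.04 -0.06]
b TCP [-0.4694 -0.258   0.1704] yaw err 0.1823 tilt [ 0.0043 -0.002 ] F [ 0.4 -0.4  0.7] w 87.9 0.0 t 10.62 q [-0.22  0.31 -0.21  0.   -1.04 -0.06]
```

{"op": "jog_arm", "data": {
  "moves": [
    [[-1,0.33,0,0,0,0],[-1,0.33,0,0,0,0],[-1,0.33,0,0,0,0],[-1,0.33,0,0,0,0],[-1,0.33,0,0,0,0]]
  ]
}}

```text
clock: 11.03
tcp_pos: [0.5233, -0.1839, 0.1665]
tool_rot: [1.888, -2.511, -0.001]
contact_force: [1.4, 0.5, -0.1]
width: 0.999
gripper_force: 0.0
```

{"op": "jog_arm", "data": {
  "moves": [
    [[-1,0.33,0,0,0,0],[-1,0.33,0,0,0,0],[-1,0.33,0,0,0,0],[-1,0.33,0,0,0,0],[-1,0.33,0,0,0,0]]
  ]
}}

```text
clock: 11.45
tcp_pos: [0.5185, -0.0523, 0.1667]
tool_rot: [1.888, -2.51, -0.0]
contact_force: [-0.1, -0.4, -0.2]
width: 1.002
gripper_force: 0.0
```

{"op": "jog_arm", "data": {
  "moves": [
    [[-1,0.33,0,0,0,0],[-1,0.33,0,0,0,0],[-1,0.33,0,0,0,0],[-1,0.33,0,0,0,0],[-1,0.33,0,0,0,0]]
  ]
}}

```text
clock: 11.87
tcp_pos: [0.5135, 0.0792, 0.1667]
tool_rot: [1.888, -2.51, -0.0]
contact_force: [0.5, 0.8, -0.0]
width: 1.001
gripper_force: 0.0
```

{"op": "jog_arm", "data": {
  "moves": [
    [[-1,0.33,0,0,0,0],[-1,0.33,0,0,0,0],[-1,0.33,0,0,0,0],[-1,0.33,0,0,0,0],[-1,0.33,0,0,0,0]]
  ]
}}

```text
clock: 12.28
tcp_pos: [0.5085, 0.2107, 0.1666]
tool_rot: [1.888, -2.51, -0.0]
contact_force: [0.5, 0.0, -0.4]
width: 1.001
gripper_force: 0.0
```

{"op": "jog_arm", "data": {
  "moves": [
    [[0,0,0,0,0,0.0607],[0,0,0,0,0,0.0607],[0,0,0,0,0,0],[0,0,0,0,0,0],[0,0,0,0,0,0]]
  ]
}}

```text
clock: 12.7
tcp_pos: [0.5089, 0.2093, 0.1668]
tool_rot: [1.656, -2.669, 0.0]
contact_force: [0.1, -0.5, -0.3]
width: 0.999
gripper_force: 0.0
```

```bash
sed -i 's/"c":(.5525,-.2333,1.290),"b":(.509,.218,1.108)/"c":(.5539,-.2337,1.290),"b":(.510,.2178,1.108)/' st.py; python3 st.py b
```

```text
b TCP [-0.008  -0.0028  0.1668] yaw err 0.0024 tilt [-0.0003 -0.0002] F [ 0.1 -0.5 -0.3] w 87.9 0.0 t 12.7 q [ 0.75  0.21 -0.36 -0.   -1.   -1.21]
```

{"op": "jog_arm", "data": {
  "moves": [
    [[-0.32,0.11,0,0,0,0],[0,0,0.6,0,0,0],[0,0,0.6,0,0,0],[0,0,0.6,0,0,0],[0,0,0.6,0,0,0]]
  ]
}}

```text
clock: 13.12
tcp_pos: [0.5104, 0.2184, 0.1066]
tool_rot: [-1.654, 2.67, 0.0]
contact_force: [-0.5, -0.3, -1.1]
width: 0.999
gripper_force: 0.0
```

{"op": "jog_arm", "data": {
  "moves": [
    [[0,0,0.6,0,0,0],[0,0,0.6,0,0,0],[0,0,0.6,0,0,0],[0,0,0.5,0,0,0],[0,0,0,0,0,0]]
  ]
}}

```text
clock: 13.53
tcp_pos: [0.5091, 0.2173, 0.0472]
tool_rot: [1.651, -2.668, 0.001]
contact_force: [-0.3, 0.1, 0.3]
width: 0.996
gripper_force: 0.0
```

```bash
python3 st.py b;python3 - <<'E'
from h import *
r=grab("2")
o=np.hstack([cv2.resize(r[n]["color"][y:y+90,x:x+120,::-1],(400,300),interpolation=3) for n,x,y in(("top",150,160),("scene",370,185))])
cv2.imwrite("pics/crop3.png",o)
E
```

```text
b TCP [-0.0009  0.0006  0.0472] yaw err 0.0003 tilt [-0.0031 -0.0024] F [-0.3  0.1  0.3] w 87.6 0.0 t 13.53 q [ 0.76  0.36 -0.48 -0.   -0.74 -1.22]
```

View pics/crop3.png

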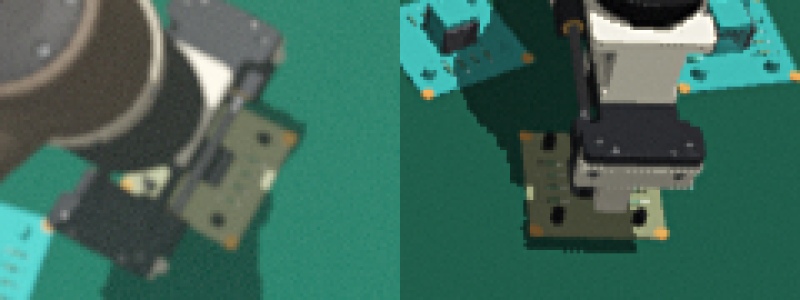

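The hand straddles the transformer: in the scene crop the near finger is at (610,195), mid-edge on the board, clear of the capacitors. Down and grip.

{"op": "jog_arm", "data": {
  "moves": [
    [[0,0,0.5,0,0,0],[0,0,0.5,0,0,0],[0,0,0.36,0,0,0],[0,0,0,0,0,0],[0,0,0,0,0,0]]
  ]
}}

```text
clock: 14.05
tcp_pos: [0.5103, 0.2182, 0.0159]
tool_rot: [1.653, -2.671, 0.0]
contact_force: [0.5, -0.1, 0.3]
width: 0.997
gripper_force: 0.0
```

{"op": "jog_arm", "data": {
  "moves": [
    [[0,0,0,0,0,0],[0,0,0,0,0,0],[0,0,0,0,0,0],[0,0,0,0,0,0],[0,0,0,0,0,0]]
  ],
  "grip": 0,
  "squeeze": 40
}}

```text
clock: 14.47
tcp_pos: [0.5103, 0.2183, 0.0159]
tool_rot: [-1.652, 2.671, 0.0]
contact_force: [-0.2, 0.5, 0.2]
width: 0.682
gripper_force: 0.0
```

{"op": "jog_arm", "data": {
  "moves": [
    [[0,0,0,0,0,0],[0,0,0,0,0,0],[0,0,0,0,0,0],[0,0,0,0,0,0],[0,0,0,0,0,0]]
  ]
}}

```text
clock: 14.88
tcp_pos: [0.5101, 0.2181, 0.0155]
tool_rot: [1.653, -2.672, 0.0]
contact_force: [0.8, 0.6, -0.5]
width: 0.342
gripper_force: 40.0
```

```bash
python3 st.py b
```

```text
b TCP [0.0004 0.     0.0155] yaw err -0.0001 tilt [-0. -0.] F [ 0.8  0.6 -0.5] w 30.1 40.0 t 14.88 q [ 0.76  0.4  -0.51  0.   -0.66 -1.22]
```

{"op": "jog_arm", "data": {
  "moves": [
    [[0,0,-0.3,0,0,0],[0,0,-0.6,0,0,0],[0,0,-0.6,0,0,0],[0,0,-0.6,0,0,0],[0,0,-0.6,0,0,0]]
  ]
}}

```text
clock: 15.3
tcp_pos: [0.5098, 0.2179, 0.084]
tool_rot: [1.652, -2.671, 0.0]
contact_force: [0.4, 0.4, -2.1]
width: 0.34
gripper_force: 40.0
```

{"op": "jog_arm", "data": {
  "moves": [
    [[0,0,-0.6,0,0,0],[0,0,-0.6,0,0,0],[0,0,-0.6,0,0,0],[0,0,-0.6,0,0,0],[0,0,0,0,0,0]]
  ]
}}

```text
clock: 15.72
tcp_pos: [0.5114, 0.219, 0.1464]
tool_rot: [-1.651, 2.667, 0.0]
contact_force: [0.3, 0.1, -0.7]
width: 0.337
gripper_force: 40.0
```

{"op": "jog_arm", "data": {
  "moves": [
    [[0,0,0,0,0,-0.0607],[0,0,0,0,0,-0.0607],[0,0,0,0,0,0],[0,0,0,0,0,0],[0,0,0,0,0,0]]
  ]
}}

```text
clock: 16.13
tcp_pos: [0.5099, 0.218, 0.1427]
tool_rot: [1.885, -2.513, -0.0]
contact_force: [0.2, -0.2, -0.9]
width: 0.338
gripper_force: 40.0
```

```bash
python3 st.py c
```

```text
c TCP [0.4218 0.1674 0.1427] yaw err -0.0029 tilt [-0.0006 -0.0004] F [ 0.2 -0.2 -0.9] w 29.8 40.0 t 16.13 q [ 0.76  0.24 -0.38 -0.   -0.95 -1.04]
```

{"op": "jog_arm", "data": {
  "moves": [
    [[0.88,-0.372,0,0,0,-0.002],[0.88,-0.372,0,0,0,0],[0.88,-0.372,0,0,0,0],[0.88,-0.372,0,0,0,0],[0.88,-0.372,0,0,0,0]]
  ]
}}

```text
clock: 16.55
tcp_pos: [0.5245, 0.0986, 0.1429]
tool_rot: [1.89, -2.509, -0.0]
contact_force: [0.4, 0.3, -1.5]
width: 0.342
gripper_force: 40.0
```

{"op": "jog_arm", "data": {
  "moves": [
    [[0.88,-0.372,0,0,0,0],[0.88,-0.372,0,0,0,0],[0.88,-0.372,0,0,0,0],[0.88,-0.372,0,0,0,0],[0.88,-0.372,0,0,0,0]]
  ]
}}

```text
clock: 16.97
tcp_pos: [0.5391, -0.0201, 0.1429]
tool_rot: [1.889, -2.51, -0.0]
contact_force: [0.4, 0.2, -1.8]
width: 0.339
gripper_force: 40.0
```

{"op": "jog_arm", "data": {
  "moves": [
    [[0.88,-0.372,0,0,0,0],[0.88,-0.372,0,0,0,0],[0.88,-0.372,0,0,0,0],[0.88,-0.372,0,0,0,0],[0.88,-0.372,0,0,0,0]]
  ]
}}

```text
clock: 17.38
tcp_pos: [0.5536, -0.1387, 0.1428]
tool_rot: [1.889, -2.51, -0.0]
contact_force: [-0.1, 0.4, -2.4]
width: 0.337
gripper_force: 40.0
```

{"op": "jog_arm", "data": {
  "moves": [
    [[0.88,-0.372,0,0,0,0],[0.88,-0.372,0,0,0,0],[0.88,-0.372,0,0,0,0],[0,0,0,0,0,0],[0,0,0,0,0,0]]
  ]
}}

```text
clock: 17.8
tcp_pos: [0.5621, -0.2098, 0.1424]
tool_rot: [1.887, -2.511, -0.001]
contact_force: [0.8, -0.7, -2.7]
width: 0.34
gripper_force: 40.0
```

{"op": "jog_arm", "data": {
  "moves": [
    [[0,0,0.6,0,0,0],[0,0,0.6,0,0,0],[0,0,0.6,0,0,0],[0,0,0.6,0,0,0],[0,0,0,0,0,0]]
  ]
}}

```text
clock: 18.22
tcp_pos: [0.5604, -0.2075, 0.08]
tool_rot: [1.889, -2.506, -0.006]
contact_force: [-0.7, 0.2, -2.7]
width: 0.341
gripper_force: 40.0
```

```bash
python3 st.py c;python3 - <<'E'
from h import *
r=grab("3")
o=np.hstack([cv2.resize(r[n]["color"][y:y+90,x:x+120,::-1],(400,300),interpolation=3) for n,x,y in(("top",335,150),("scene",205,260))])
cv2.imwrite("pics/crop4.png",o)
E
```

```text
c TCP [0.027 0.001 0.08 ] yaw err 0.0018 tilt [-0.005  0.001] F [-0.7  0.2 -2.7] w 30.0 40.0 t 18.22 q [-0.03  0.38 -0.35 -0.   -0.85 -0.25]
```

View pics/crop4.png

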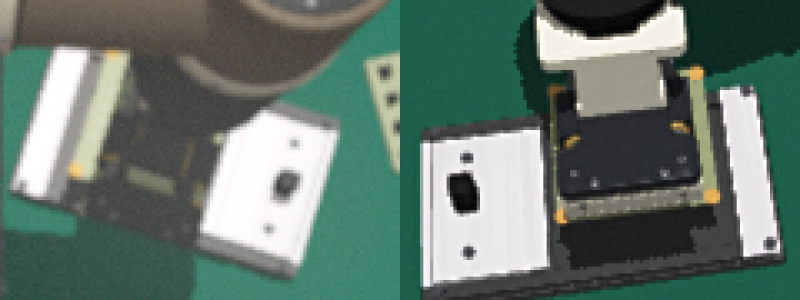

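The lock is open: its bar now sits at the -x end. The board is level above the deck, with orange corners at top crop (75,170) and (113,55) and scene crop (561,216), (712,196) and (697,74). I'll check the lateral offset numerically.

```bash
python3 st.py
python3 - <<'E'
from h import *
r=load("3"); np.set_printoptions(precision=4,suppress=True)
org=lambda im:(im[...,0]>170)&(im[...,2]<0.55*im[...,0])&(im[...,1]<.8*im[...,0])
c,s=np.cos(1.29),np.sin(1.29)
for n,sd in(("top",[(357.5,201),(368.9,166.5)]),("scene",[(253.3,324.8),(298.6,318.8),(294.1,282.2)])):
    for q in sd:
        b=(int(q[0])-6,int(q[1])-6,13,13); 
        try: _,m=blob(r[n],b,org,q)
        except Exception: m=np.array(q)
        d=onz(r[n],m[None],.0655)[0]-[.5539,-.2337]; print(n,m,np.array([d@[c,s],d@[-s,c]]))
E
```

```text
c TCP [ 0.027  -0.0009  0.0829] yaw err 0.0031 tilt [-0.0014 -0.0001] F [ 0.4 -0.1 -1. ] w 29.8 40.0 t 18.32 q [-0.03  0.37 -0.35  0.   -0.85 -0.25]
top [357.5 201. ] [0.0714 0.0483]
top [368.9 166.5] [ 0.0701 -0.043 ]
scene [252.6468 324.6978] [-0.0211 -0.0445]
scene [298.351  318.5268] [ 0.0729 -0.0444]
scene [293.527  281.4824] [0.0733 0.0486]
```

Board offset is x = 26 mm and y within 1–2 mm, against 4 mm of clearance. Lowering.

{"op": "jog_arm", "data": {
  "moves": [
    [[0,0,0.5,0,0,0],[0,0,0.5,0,0,0],[0,0,0.5,0,0,0],[0,0,0.2,0,0,0],[0,0,0,0,0,-0.002]]
  ]
}}

```text
clock: 18.73
tcp_pos: [0.5623, -0.2084, 0.0404]
tool_rot: [1.896, -2.504, -0.001]
contact_force: [-0.7, 0.3, -1.5]
width: 0.337
gripper_force: 40.0
```

{"op": "jog_arm", "data": {
  "moves": [
    [[0,0,0.1,0,0,0],[0,0,0.1,0,0,0],[0,0,0.1,0,0,0],[0,0,0.1,0,0,0],[0,0,0,0,0,0]]
  ]
}}

```text
clock: 19.15
tcp_pos: [0.5623, -0.2086, 0.0303]
tool_rot: [1.896, -2.505, -0.0]
contact_force: [-0.1, -0.3, -3.1]
width: 0.339
gripper_force: 40.0
```

```bash
python3 st.py c
```

```text
c TCP [ 0.0265 -0.0011  0.0303] yaw err 0.0059 tilt [-0.0003  0.0001] F [-0.1 -0.3 -3.1] w 29.9 40.0 t 19.15 q [-0.03  0.44 -0.39 -0.   -0.74 -0.25]
```

{"op": "jog_arm", "data": {
  "moves": [
    [[0,0,0.06,0,0,0.004],[0,0,0.06,0,0,0],[0,0,0.05,0,0,0],[0,0,0.03,0,0,0],[0,0,0,0,0,0]]
  ]
}}

```text
clock: 19.57
tcp_pos: [0.5625, -0.2086, 0.0256]
tool_rot: [1.889, -2.51, 0.0]
contact_force: [0.3, -0.7, -1.9]
width: 0.339
gripper_force: 40.0
```

```bash
python3 st.py c
```

```text
c TCP [ 0.0265 -0.0013  0.0256] yaw err 0.0001 tilt [ 0. -0.] F [ 0.3 -0.7 -1.9] w 29.9 40.0 t 19.57 q [-0.03  0.45 -0.4   0.   -0.73 -0.25]
```

{"op": "jog_arm", "data": {
  "moves": [
    [[0,0,0.03,0,0,0],[-0.16,0,0,0,0,0],[-0.16,0,0,0,0,0],[-0.16,0,0,0,0,0],[0,0,0,0,0,0]]
  ]
}}

```text
clock: 19.98
tcp_pos: [0.5667, -0.1967, 0.0255]
tool_rot: [-1.889, 2.509, -0.002]
contact_force: [-0.1, -0.4, 6.7]
width: 0.341
gripper_force: 40.0
```

```bash
python3 st.py c
```

```text
c TCP [ 0.0391 -0.002   0.0255] yaw err 0.0008 tilt [ 0.0013 -0.0004] F [-0.1 -0.4  6.7] w 30.0 40.0 t 19.98 q [-0.01  0.45 -0.4   0.   -0.73 -0.27]
```

{"op": "jog_arm", "data": {
  "moves": [
    [[-0.12,0,0,0,0,0],[-0.12,0,0,0,0,0],[-0.08,0,0,0,0,0],[-0.04,0,0,0,0,0],[0,0,0,0,0,0]]
  ]
}}

```text
clock: 20.4
tcp_pos: [0.5691, -0.1883, 0.0256]
tool_rot: [-1.889, 2.509, -0.002]
contact_force: [-1.5, -1.6, 6.5]
width: 0.34
gripper_force: 40.0
```

```bash
python3 st.py c
```

```text
c TCP [ 0.0478 -0.002   0.0256] yaw err 0.0009 tilt [ 0.0013 -0.0005] F [-1.5 -1.6  6.5] w 29.9 40.0 t 20.4 q [ 0.01  0.45 -0.4   0.   -0.73 -0.29]
```

{"op": "jog_arm", "data": {
  "moves": [
    [[-0.05,0,0,0,0,0],[-0.05,0,0,0,0,0],[0,0,0,0,0,0],[0,0,0,0,0,0],[0,0,0,0,0,0]]
  ]
}}

```text
clock: 20.82
tcp_pos: [0.5697, -0.186, 0.0255]
tool_rot: [-1.889, 2.509, -0.002]
contact_force: [-1.4, -2.8, 6.1]
width: 0.344
gripper_force: 40.0
```

{"op": "jog_arm", "data": {
  "moves": [
    [[-0.05,0,0,0,0,0],[0,0,0,0,0,0],[0,0,0,0,0,0],[0,0,0,0,0,0],[0,0,0,0,0,0]]
  ]
}}

```text
clock: 21.23
tcp_pos: [0.5699, -0.1855, 0.0255]
tool_rot: [-1.89, 2.51, -0.002]
contact_force: [-1.3, -6.6, 6.2]
width: 0.337
gripper_force: 40.0
```

```bash
python3 st.py c
```

```text
c TCP [ 0.0508 -0.002   0.0255] yaw err 0.0009 tilt [ 0.0009 -0.0012] F [-1.3 -6.6  6.2] w 29.6 40.0 t 21.23 q [ 0.01  0.45 -0.4   0.   -0.73 -0.29]
```

{"op": "jog_arm", "data": {
  "moves": [
    [[-0.05,0,0,0,0,0],[0,0,0,0,0,0],[0,0,0,0,0,0],[0,0,0,0,0,0],[0,0,0,0,0,0]]
  ]
}}

```text
clock: 21.65
tcp_pos: [0.57, -0.1854, 0.0256]
tool_rot: [1.889, -2.509, 0.003]
contact_force: [-1.1, -11.7, 4.9]
width: 0.342
gripper_force: 40.0
```

{"op": "jog_arm", "data": {
  "moves": [
    [[0.03,0,-0.03,0,0,0],[0,0,0,0,0,0],[0,0,0,0,0,0],[0,0,0,0,0,0],[0,0,0,0,0,0]]
  ]
}}

```text
clock: 22.07
tcp_pos: [0.5698, -0.1854, 0.0257]
tool_rot: [1.889, -2.509, 0.002]
contact_force: [-0.3, -9.1, 0.7]
width: 0.342
gripper_force: 40.0
```

{"op": "jog_arm", "data": {
  "moves": [
    [[0,0,0,0,0,0],[0,0,0,0,0,0],[0,0,0,0,0,0],[0,0,0,0,0,0],[0,0,0,0,0,0]]
  ],
  "grip": 0.8
}}

```text
clock: 22.48
tcp_pos: [0.5696, -0.184, 0.0255]
tool_rot: [-1.889, 2.51, 0.0]
contact_force: [0.5, 0.4, 1.0]
width: 0.655
gripper_force: 0.0
```

{"op": "jog_arm", "data": {
  "moves": [
    [[0,0,-0.3,0,0,0],[0,0,-0.6,0,0,0],[0,0,-0.6,0,0,0],[0,0,-0.6,0,0,0],[0,0,-0.6,0,0,0]]
  ]
}}

```text
clock: 22.9
tcp_pos: [0.5695, -0.1842, 0.0943]
tool_rot: [-1.889, 2.51, -0.0]
contact_force: [0.6, -0.3, -0.5]
width: 0.795
gripper_force: 0.0
```

{"op": "jog_arm", "data": {
  "moves": [
    [[0,0,-0.5,0,0,0],[0.8,0,0,0,0,0],[0.8,0,0,0,0,0],[0.8,0,0,0,0,0],[0.8,0,0,0,0,0]]
  ]
}}

```text
clock: 23.32
tcp_pos: [0.5472, -0.2618, 0.1064]
tool_rot: [-1.889, 2.509, -0.001]
contact_force: [-0.2, -0.0, -0.4]
width: 0.8
gripper_force: 0.0
```

{"op": "jog_arm", "data": {
  "moves": [
    [[0.8,0,0,0,0,0],[0.8,0,0,0,0,0],[0.6,0,0,0,0,0],[0,0,0,0,0,0],[0,0,0,0,0,0]]
  ]
}}

```text
clock: 23.73
tcp_pos: [0.5318, -0.3146, 0.106]
tool_rot: [-1.887, 2.512, -0.0]
contact_force: [1.5, 0.1, -1.0]
width: 0.798
gripper_force: 0.0
```

```bash
python3 st.py c;python3 - <<'E'
from h import *
r=grab("4")
o=np.hstack([cv2.resize(r[n]["color"][y:y+90,x:x+120,::-1],(400,300),interpolation=3) for n,x,y in(("top",335,150),("scene",205,260))])
cv2.imwrite("pics/crop5.png",o)
E
```

```text
c TCP [-0.0839 -0.0012  0.106 ] yaw err -0.0015 tilt [ 0.0003 -0.    ] F [ 1.5  0.1 -1. ] w 70.2 0.0 t 23.73 q [-0.22  0.37 -0.28 -0.   -0.91 -0.06]
```

View pics/crop5.png

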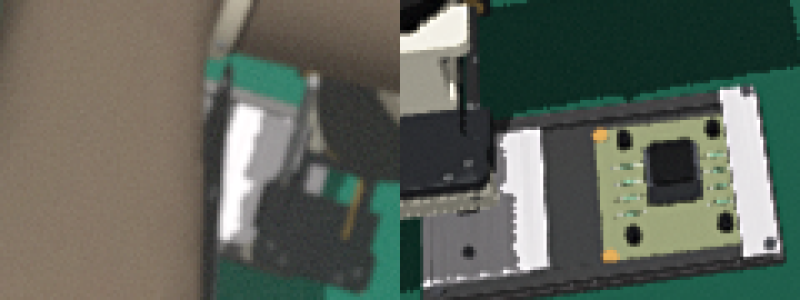

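The scene crop shows the board flat, with its +x end under the lip and its free-edge corners at (600,134) and (611,257). I'll check its x numerically before closing.

Run:
```python
from h import *
r=load("4"); np.set_printoptions(precision=4,suppress=True)
c,s=np.cos(1.29),np.sin(1.29)
org=lambda im:(im[...,0]>170)&(im[...,2]<0.55*im[...,0])&(im[...,1]<.8*im[...,0])
for q in((265,300.2),(268.3,337.1)):
    _,m=blob(r["scene"],(int(q[0])-6,int(q[1])-6,13,13),org,q); d=onz(r["scene"],m[None],.012)[0]-[.5525,-.2333]; print(m,d@[c,s],d@[-s,c])
```

```text
[264.4263 299.9641] 0.003893277472698736 0.04352164440178445
[267.5946 336.3441] 0.004088395358547771 -0.048380516845349386
```

{"op": "jog_arm", "data": {
  "moves": [
    [[0.04,0,0.5,0,0,0],[0,0,0.5,0,0,0],[0,0,0.5,0,0,0],[0,0,0.5,0,0,0],[0,0,0.4,0,0,0]]
  ]
}}

```text
clock: 24.25
tcp_pos: [0.532, -0.314, 0.0449]
tool_rot: [1.89, -2.509, -0.001]
contact_force: [-0.2, 0.5, -0.3]
width: 0.797
gripper_force: 0.0
```

{"op": "jog_arm", "data": {
  "moves": [
    [[0,0,0.3,0,0,0],[0,0,0.26,0,0,0],[0,0,0,0,0,0],[0,0,0,0,0,0],[0,0,0,0,0,0]]
  ]
}}

```text
clock: 24.67
tcp_pos: [0.5322, -0.3151, 0.0321]
tool_rot: [-1.889, 2.51, -0.001]
contact_force: [0.2, -0.1, -0.1]
width: 0.801
gripper_force: 0.0
```

```bash
python3 st.py c
```

```text
c TCP [-0.0842 -0.0017  0.0321] yaw err 0.0003 tilt [ 0.0007 -0.0003] F [ 0.2 -0.1 -0.1] w 70.5 0.0 t 24.67 q [-0.22  0.46 -0.35  0.   -0.76 -0.06]
```

Free edge at about +1 mm, so the board centre is at x ≈ 50 mm and y ≈ -2.4 mm, and it's square. Next I'll grip the lock and slide it home.

{"op": "jog_arm", "data": {
  "moves": [
    [[0,0,0,0,0,0],[0,0,0,0,0,0],[0,0,0,0,0,0],[0,0,0,0,0,0],[0,0,0,0,0,0]]
  ],
  "grip": 0,
  "squeeze": 30
}}

```text
clock: 25.08
tcp_pos: [0.5319, -0.3151, 0.0317]
tool_rot: [-1.889, 2.51, -0.0]
contact_force: [-0.8, -0.7, -0.7]
width: 0.481
gripper_force: 0.0
```

{"op": "jog_arm", "data": {
  "moves": [
    [[0,0,0,0,0,0],[0,0,0,0,0,0],[0,0,0,0,0,0],[0,0,0,0,0,0],[0,0,0,0,0,0]]
  ]
}}

```text
clock: 25.5
tcp_pos: [0.5309, -0.3148, 0.0315]
tool_rot: [1.888, -2.51, -0.002]
contact_force: [-3.0, 1.9, 2.3]
width: 0.18
gripper_force: 30.0
```

{"op": "jog_arm", "data": {
  "moves": [
    [[-0.1,0,0,0,0,0],[-0.2,0,0,0,0,0],[-0.2,0,0,0,0,0],[-0.2,0,0,0,0,0],[-0.2,0,0,0,0,0]]
  ]
}}

```text
clock: 25.92
tcp_pos: [0.5371, -0.2931, 0.0314]
tool_rot: [1.888, -2.51, -0.002]
contact_force: [-4.8, -2.0, 3.2]
width: 0.178
gripper_force: 30.0
```

{"op": "jog_arm", "data": {
  "moves": [
    [[-0.2,0,0,0,0,0],[-0.2,0,0,0,0,0],[-0.2,0,0,0,0,0],[-0.12,0,0,0,0,0],[0,0,0,0,0,0]]
  ]
}}

```text
clock: 26.33
tcp_pos: [0.5422, -0.2752, 0.0314]
tool_rot: [1.889, -2.509, -0.002]
contact_force: [-5.2, 2.6, 4.3]
width: 0.18
gripper_force: 30.0
```

```bash
python3 st.py c
```

```text
c TCP [-0.0431 -0.0002  0.0314] yaw err 0.0003 tilt [-0.0017  0.0005] F [-5.2  2.6  4.3] w 15.8 30.0 t 26.33 q [-0.15  0.45 -0.37 -0.   -0.75 -0.13]
```

{"op": "jog_arm", "data": {
  "moves": [
    [[-0.08,0,0,0,0,0],[-0.08,0,0,0,0,0],[0,0,0,0,0,0],[0,0,0,0,0,0],[0,0,0,0,0,0]]
  ]
}}

```text
clock: 26.75
tcp_pos: [0.5432, -0.2717, 0.0314]
tool_rot: [1.888, -2.509, -0.002]
contact_force: [-5.1, 1.8, 4.4]
width: 0.183
gripper_force: 30.0
```

{"op": "jog_arm", "data": {
  "moves": [
    [[-0.08,0,0,0,0,0],[0,0,0,0,0,0],[0,0,0,0,0,0],[0,0,0,0,0,0],[0,0,0,0,0,0]]
  ]
}}

```text
clock: 27.17
tcp_pos: [0.5432, -0.2713, 0.0315]
tool_rot: [1.887, -2.509, -0.001]
contact_force: [-7.1, -7.8, 3.0]
width: 0.18
gripper_force: 30.0
```

```bash
python3 st.py c
```

```text
c TCP [-0.0391 -0.0002  0.0315] yaw err -0.0002 tilt [-0.0024 -0.0009] F [-7.1 -7.8  3. ] w 15.8 30.0 t 27.17 q [-0.14  0.45 -0.37  0.   -0.75 -0.14]
```

{"op": "jog_arm", "data": {
  "moves": [
    [[-0.08,0,0,0,0,0],[0,0,0,0,0,0],[0,0,0,0,0,0],[0,0,0,0,0,0],[0,0,0,0,0,0]]
  ]
}}

```text
clock: 27.58
tcp_pos: [0.5433, -0.2711, 0.0315]
tool_rot: [1.886, -2.508, 0.0]
contact_force: [-7.4, -18.0, 0.2]
width: 0.18
gripper_force: 30.0
```

{"op": "jog_arm", "data": {
  "moves": [
    [[0.1,0,0,0,0,0],[0,0,0,0,0,0],[0,0,0,0,0,0],[0,0,0,0,0,0],[0,0,0,0,0,0]]
  ]
}}

```text
clock: 28.0
tcp_pos: [0.5432, -0.2714, 0.0315]
tool_rot: [1.887, -2.509, -0.002]
contact_force: [-6.9, -5.1, 4.1]
width: 0.181
gripper_force: 30.0
```

{"op": "jog_arm", "data": {
  "moves": [
    [[0,0,0,0,0,0],[0,0,0,0,0,0],[0,0,0,0,0,0],[0,0,0,0,0,0],[0,0,0,0,0,0]]
  ],
  "grip": 0.7
}}

```text
clock: 28.42
tcp_pos: [0.545, -0.2706, 0.0316]
tool_rot: [-1.889, 2.51, -0.001]
contact_force: [0.7, 0.8, -0.9]
width: 0.496
gripper_force: 0.0
```

{"op": "jog_arm", "data": {
  "moves": [
    [[0,0,-0.3,0,0,0],[0,0,-0.6,0,0,0],[0,0,-0.6,0,0,0],[0,0,-0.6,0,0,0],[0,0,-0.6,0,0,0]]
  ]
}}

```text
clock: 28.83
tcp_pos: [0.5447, -0.2707, 0.1003]
tool_rot: [-1.889, 2.51, -0.0]
contact_force: [0.8, -1.3, -0.6]
width: 0.696
gripper_force: 0.0
```

{"op": "jog_arm", "data": {
  "moves": [
    [[0,0,-0.6,0,0,0],[0,0,-0.6,0,0,0],[0.8,0,0,0,0,0],[0.8,0,0,0,0,0],[0.8,0,0,0,0,0]]
  ]
}}

```text
clock: 29.25
tcp_pos: [0.5283, -0.3288, 0.1304]
tool_rot: [-1.89, 2.508, -0.002]
contact_force: [-0.4, 0.2, -0.7]
width: 0.699
gripper_force: 0.0
```

{"op": "jog_arm", "data": {
  "moves": [
    [[0.8,0,0,0,0,0],[0.8,0,0,0,0,0],[0.8,0,0,0,0,0],[0.8,0,0,0,0,0],[0,0,0,0,0,0]]
  ]
}}

```text
clock: 29.67
tcp_pos: [0.5049, -0.408, 0.1295]
tool_rot: [1.886, -2.512, 0.001]
contact_force: [0.7, -0.9, 0.1]
width: 0.704
gripper_force: 0.0
```

```bash
python3 st.py c;python3 - <<'E'
from h import *
r=grab("5")
o=np.hstack([cv2.resize(r[n]["color"][y:y+90,x:x+120,::-1],(400,300),interpolation=3) for n,x,y in(("top",335,150),("scene",205,260))])
cv2.imwrite("pics/crop6.png",o)
E
```

```text
c TCP [-0.181  -0.0012  0.1295] yaw err -0.0019 tilt [ 0.0002 -0.0007] F [ 0.7 -0.9  0.1] w 62.0 0.0 t 29.67 q [-0.38  0.4  -0.18  0.   -0.99  0.1 ]
```

View pics/crop6.png

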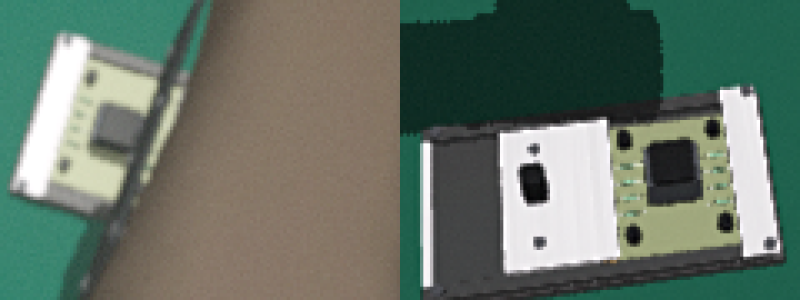

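The lock bar is home, with its nose covering the board's free edge (orange corners hidden at scene crop (612,255)). The board is flat under the lip, and the hand is clear. Handing in.

```bash
python3 -c "
from cell import arm
print(arm.job_done())"
```

```text
the job is handed in; nothing more can be done
None
```

The power board is in the carrier, flat under the lip and against the stop; the lock is slid fully home over its free edge, and the job is handed in at about 30 s (no verdict was returned).

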